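# Fit the brake disc on the cart wheel's hub

## Task

The brake disc has been slipped over the axle of the cart wheel, but it is caught on the tips of the three studs. Turn it by its barrel until its three holes line up with the studs, push it fully home against the hub face and let go; do not knock the glue bottle over.

Things in the scene. Friction and masses are not known exactly. Their poses are not given: they have to be found in the camera images.
- hub_face (a point): Centre of the flat front face of a cart wheel's hub: dark steel flange 116 mm across, on a wooden axle stand. z points out along the axle, which leans 28 degrees from vertical, roughly towards the robot; x points to one stud. The steel axle stub here is 30 mm thick and 50 mm long, tapered in its last 6 mm. The wheel brake is on: the hub holds against 6 N m of turning.
- stud_tip (a point): Middle of the tip of one of three brass studs, 120 degrees apart on a 48 mm radius round the axle. Each is 12 mm thick and stands 22 mm out of the hub face, its last 4 mm tapered to 7 mm. They are hidden under the disc at the start. Axes as hub_face.
- paint_mark (a point): Middle of a yellow paint mark on the wheel's rim and tyre, in line with that stud, at 95 mm radius. There are three such marks (24 mm long, 9 mm wide, radial), one straight outward of each stud, in line with the wheel's three yellow spokes behind the studs. Black tyre of 216 mm diameter, its front 2 mm behind the hub face. Axes as hub_face.
- disc_centre (a point): Middle of the loose brake disc (0.4 to 0.7 kg), on its axis 30 mm above its underside; z up its barrel, x to one hole. Plate 8 mm thick, 144 mm across; round aluminium barrel in the middle, 56 mm outer diameter, open top 60 mm above the underside, 33 mm bore right through. Starts over the axle stub, its underside on the stud tips. Fully home, it lies 30 mm out from the hub face centre.
- hole (a point): Centre of the upper mouth of one of the disc's three stud holes, 17 mm wide, 120 degrees apart on a 48 mm radius; any of the three ways round fits. At the start they are 22 to 60 degrees off the studs, either way. Fully home, the studs stand 14 mm above the plate. Axes as disc_centre.
- glue_centre (a point): Middle (half-way up) of a white glue bottle with an orange cap, 60 mm thick and 160 mm tall, standing beside the stand; z points up it. Leave it standing.

How it is judged:
At the end, for the whole second after the job is handed in: The disc is on the three studs with its underside against the hub face: its middle within 3 mm of the seated height along the axle, square to it within 0.06 rad, and let go (z of disc_centre in the frame of hub_face between 0.026 and 0.033 m and distance between disc_centre and hub_face below 0.034 m and angle between the z axis of disc_centre and the z axis of hub_face, either way round below 0.06 rad); the robot touches nothing.
It fails at once if the glue bottle is knocked over (angle between glue_centre's own z axis and vertical above 0.5 rad).
It also fails if it takes over 32 s, if anything falls off the work surface, if the arm or the gripper's body presses on something with over 40 N, if the wrist force passes 120 N, or if a joint passes its speed limit or range.

## Robot

A 6-joint arm with a two-finger parallel gripper is mounted at the origin on the work surface. World frame = base frame: x ahead of the robot, y to its left, z up, the work surface at z = 0. Lengths are in m, angles in rad, forces in N, time in s.
With the tool pointing down it reaches from about 0.35 to 0.775 m from the base axis. Payload 5.5 kg.
Tool frame: the origin (TCP) lies midway between the tips of the shut fingers; the grasp point (between the pads) lies 19 mm behind it; z points along the fingers, y is the line along which they close (so a half turn about z gives the same grasp; the last joint's range is limited). The gripper opens to 85 mm and grips with 20 to 120 N. Pads are 22 mm wide; open, the fingers measure 114 mm over their backs; the gripper's body (76 mm by 85 mm) begins 54 mm behind the grasp point. The pads swing forward as they close: fully open they stand 13 mm farther back than shut.
Start: joints at [-1.396, 0.313, 0.046, 1.304, 0, 1.431], TCP at [0.178, -0.547, 0.231] pointing down, gripper open.
Joint ranges: [-2.76, 2.76], [-0.86, 1.69], [-1.03, 1.26], [-2.2, 2.34], [-1.47, 1.5], [-3.14, 3.14]. Speed limits (rad/s): [2.57, 2.57, 3.14, 3.14, 3.14, 3.14].

## Interface

Orientations are given as a unit quaternion [w, x, y, z].
In Python, from workcell import telemetry, imaging, env gives the robot as it stands. The module is installed in compiled form; this text tells all that it offers.
- The arm moves only by the tool step_arm, never from a script. Its argument "moves" is a list of rows, each a list of 3 entries, a list of its own where there are three numbers: the shift along the tool's x, y, z in mm, then the turn, a rotation vector about the tool's x, y, z in rad, then the finger opening in mm, from 0 to 85.4. A call has 1 to 8 rows; each row is the pose to reach, as a shift and turn from the pose commanded when the call began, along the tool's axes at that moment; what a row does not reach only later rows make up. A row lasts 1/12 s, in which the tool goes at most 41.7 mm and 7.16 degrees, less where a joint would pass 70% of its speed; a pose out of reach is approached as far as the arm can. A call with a gripper value outside its range is refused whole. The fingers move at their own pace and stop on an object; "grip_force" is the grip in N (left out, the last holds). Time passes only in rows, so rows that repeat a pose let the fingers close. It gives the time, the measured TCP pose, the force, the opening and the grip force at its end, in the units of the state.
- telemetry.get_state(): the state, without advancing time (a new reading comes with each control period).
- imaging.read_camera(name): name is "scene" or "top" or "wrist"; returns the picture (420x560x3 uint8, red, green, blue); there is no depth.
- imaging.camera_params(name): a dict with "camera_matrix" (3x3 intrinsics, pixels), "pose" (4x4, takes a point from camera to world coordinates). Camera axes: x right, y up, looking along -z (the intrinsics and any distortion apply to the point x, -y, -z); pixel columns grow to the right and rows downward; lengths in m; the calibration is good to about 2 mm. A picture is of the moment at which its call begins: read the wrist's pose just before it. camera_params takes no time and is no camera call; for the wrist camera it gives the pose at the moment of the call.
- env.hand_in(): hands the job in; it is judged then, once.
The state is a dict: "clock": time; "joint_pos": joint angles; "qvel": joint speeds; "tau": joint torques, N m; "tcp_pos": TCP position; "orientation": TCP orientation; "wrist_force": force on the tool from outside, world axes, zero at the start; "ft_torque": the same for the moment, N m; "finger_gap": finger opening in m; "grip_force": force on a finger pad.
Only numpy, scipy, OpenCV 4.12 (cv2) and the standard library are available. Lean on these libraries where they do the work, as an engineer would, in place of code of your own. Each camera call takes 0.05 s, during which the arm holds its last target. There are 200 camera calls.

## Working session

There is one attempt and no reset: what is moved stays moved. The work goes in short steps, Python scripts to look and compute and a tool call to move; the robot and the scene stay as the last step left them, time stands still between calls to the robot, and variables do not carry over. Pictures are saved under pics/ and viewed, at most 10 in all, crops included, and the job is handed in when it is done.

Besides the shell and the picture viewer there is one more tool, called after "Emit:" as name([rows], argument=value, ...), one row to a line, values as JSON. step_arm: Moves the arm, as the interface text tells. Its arguments: {"type":"object","properties":{"moves":{"type":"array"},"grip_force":{"type":"number"}},"required":["moves"]}

```bash
mkdir -p pics; cat > h.py <<'E'
import numpy as np, cv2
from workcell import telemetry, imaging, env
def grab(n,f):
    p=imaging.camera_params(n); im=imaging.read_camera(n); cv2.imwrite('pics/'+f,im[:,:,::-1]); return im,p
def ray(p,u,v):
    K=np.array(p["camera_matrix"]);T=np.array(p["pose"])
    d=np.linalg.inv(K)@[u,v,1]; d=T[:3,:3]@(d*[1,-1,-1]); return T[:3,3],d/np.linalg.norm(d)
def proj(p,X):
    K=np.array(p["camera_matrix"]);T=np.array(p["pose"])
    c=(np.atleast_2d(X)-T[:3,3])@T[:3,:3]; c=c*[1,-1,-1]; q=c@K.T; return q[:,:2]/q[:,2:]
def tri(rs):
    A=0;b=0
    for o,d in rs:
        M=np.eye(3)-np.outer(d,d);A=A+M;b=b+M@o
    return np.linalg.solve(A,b)
E
python3 - <<'E'
from h import *
print(telemetry.get_state())
for n in("scene","top"):
    im,p=grab(n,n+"0.png"); print(n,p)
E
```

```text
{'clock': 0.0, 'joint_pos': array([-1.39560214e+00,  3.14020503e-01,  4.49787513e-02,  1.30364675e+00,
        3.25093099e-05,  1.43120998e+00]), 'qvel': array([-0.00044691,  0.00087934,  0.00022379, -0.00090494, -0.00079158,
        0.00080826]), 'tau': array([-1.14413830e-03, -4.80628252e+01,  2.98531598e+01,  1.93025958e-02,
       -6.94608207e-05,  3.68469159e-06]), 'tcp_pos': array([ 0.17793884, -0.54621725,  0.23039738]), 'orientation': array([-9.46227073e-04,  9.87639259e-01,  1.56741185e-01, -5.91106208e-07]), 'wrist_force': array([ 0.42652409, -0.01844199,  0.56012533]), 'ft_torque': array([0.01229417, 0.01371042, 0.03376438]), 'grip_force': 0.0, 'finger_gap': 0.08531753263503523}
scene {'camera_matrix': array([[406.81185005,   0.        , 276.13952221],
       [  0.        , 406.81185005, 205.31716889],
       [  0.        ,   0.        ,   1.        ]]), 'pose': array([[-0.44761137, -0.55213954,  0.70341025,  1.06468337],
       [ 0.89422088, -0.27955484,  0.34959705,  0.36144022],
       [ 0.00361539,  0.78548776,  0.61886664,  0.57782595],
       [ 0.        ,  0.        ,  0.        ,  1.        ]])}
top {'camera_matrix': array([[404.85785879,   0.        , 275.78427679],
       [  0.        , 404.85785879, 210.25986783],
       [  0.        ,   0.        ,   1.        ]]), 'pose': array([[-1.09525810e-03,  9.77507409e-01, -2.10898237e-01,
         4.73178452e-01],
       [-9.99999379e-01, -1.02764156e-03,  4.30208349e-04,
         1.11373975e-01],
       [ 2.03804055e-04,  2.10898577e-01,  9.77507928e-01,
         8.54819893e-01],
       [ 0.00000000e+00,  0.00000000e+00,  0.00000000e+00,
         1.00000000e+00]])}
```

```bash
python3 - <<'E'
import cv2,numpy as np
a=cv2.imread('pics/scene0.png');b=cv2.imread('pics/top0.png')
cv2.imwrite('pics/both.png',np.hstack([a,b])[:, :][::1] if 0 else cv2.resize(np.hstack([a,b]),(800,300)))
E
```

```text
(no output)
```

View pics/scene0.png

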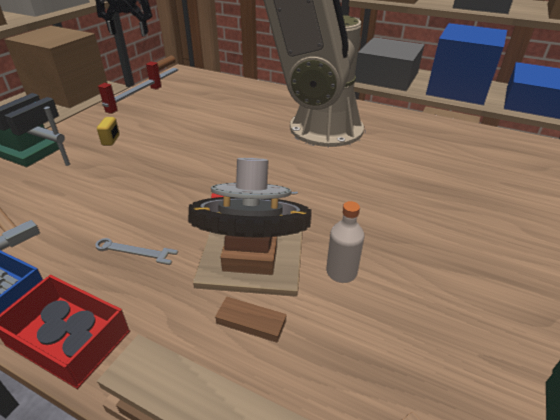

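View pics/top0.png

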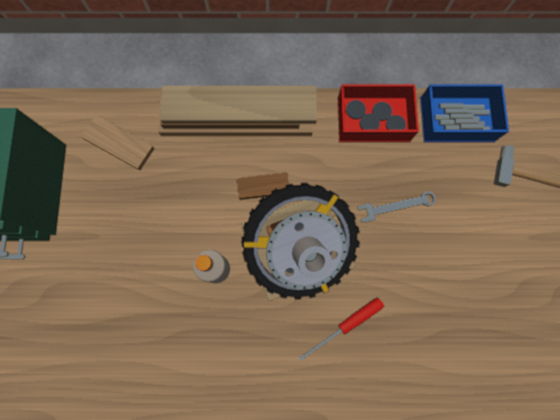

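The top view shows the wheel around (302,241), the barrel top around (314,258), holes near (299,228), (290,271) and (333,255), and paint marks near (257,243), (328,205) and (324,288). The bottle is at (208,265). I'll enlarge both views.

```bash
python3 - <<'E'
import cv2,numpy as np
a=cv2.imread('pics/scene0.png')[150:300,180:380];b=cv2.imread('pics/top0.png')[175:305,235:365]
cv2.imwrite('pics/c1.png',cv2.resize(a,None,fx=4,fy=4,interpolation=cv2.INTER_CUBIC))
cv2.imwrite('pics/c2.png',cv2.resize(b,None,fx=4.6,fy=4.6,interpolation=cv2.INTER_CUBIC))
E
```

```text
(no output)
```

View pics/c1.png

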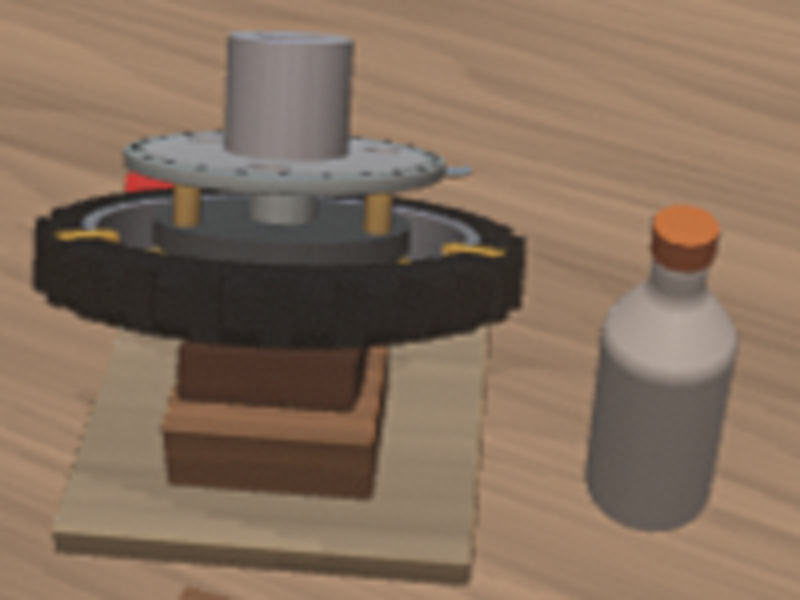

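View pics/c2.png

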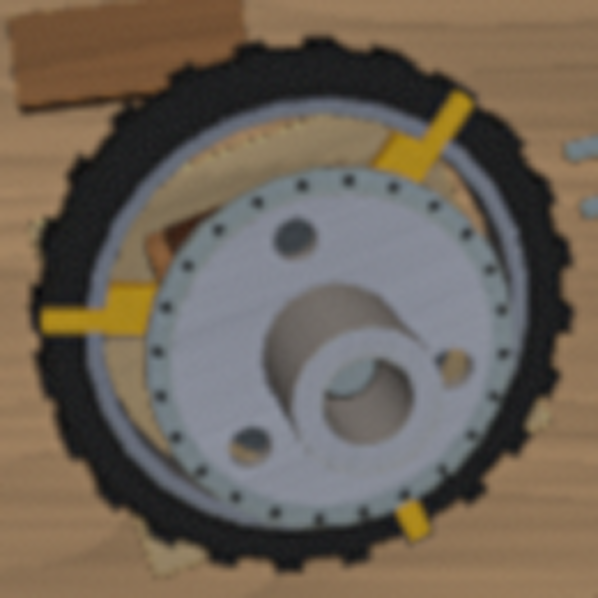

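The crops show the paint marks, the holes and the barrel rim clearly. I'll fit the hub and disc pose jointly to those points.

```bash
cat > fit.py <<'E'
from h import *
from scipy.optimize import least_squares
P={n:imaging.camera_params(n) for n in("scene","top")}
t=lambda c:(np.array(c)+.5)/4.6-.5+[235,175]
s=lambda c:(np.array(c)+.5)/4-.5+[180,150]
def frame(az,ln):
    z=np.array([np.sin(ln)*np.cos(az),np.sin(ln)*np.sin(az),np.cos(ln)])
    x=np.cross([0,1,0],z);x/=np.linalg.norm(x);y=np.cross(z,x);return x,y,z
D=120*np.pi/180
# x: hub pos3, az, phase stud, phase disc, dx,dy disc offset, top cam offset(3) 
def model(q):
    x,y,z=frame(q[3],np.radians(28)); c=q[:3]
    pol=lambda r,a,h:c+r*(np.cos(a)*x+np.sin(a)*y)+h*z
    A,B,C=[q[4]+k*D for k in(0,-1,1)]
    h=[q[5]+k*D for k in(0,1,2)]
    T=[(pol(95,A,-2),(73,321)),(pol(95,B,-2),(446,125)),(pol(107,A,-2),(41,321)),(pol(107,B,-2),(466,96)),(pol(107,C,-2),(420,538)),
     (pol(0,0,82),(368,399))]
    off=q[6]*x+q[7]*y
    T=[(X+off*(i==5),u) for i,(X,u) in enumerate(T)]
    hp=[pol(48,a,30)+off for a in h]
    hu=[(296,238),(251,445),(454,368)]
    S=[(pol(0,0,82)+off,(291,39)),(pol(95,A,-2),(474,250)),(pol(95,B,-2),(88,237))]
    return T,hp,hu,S
def res(q):
    T,hp,hu,S=model(q); r=[]
    for X,u in T: r.append(proj(P["top"],(X+q[8:11])/1000)[0]-t(u))
    up=[proj(P["top"],(X+q[8:11])/1000)[0] for X in hp]
    r+=[a-t(u) for a,u in zip(up,[hu[i] for i in PERM])]
    for X,u in S: r.append(proj(P["scene"],X/1000)[0]-s(u))
    r=np.array(r).ravel(); return np.r_[r,q[6:8]/1.,q[8:11]/2]
best=None
for PERM in((0,1,2),(0,2,1)):
  for az in(2.6,3.1,3.6):
    for ph in np.arange(0,6.2,.7):
      for pd in(0,1,2,3,4,5):
        try:o=least_squares(res,[480,60,150,az,ph,pd,0,0,0,0,0])
        except Exception:continue
        if best is None or o.cost<best[0].cost-1e-6:best=(o,PERM)
o,PERM=best;q=o.x
print(o.cost,PERM,np.round(q,3));print(np.round(o.fun,1))
x,y,z=frame(q[3],np.radians(28));print("z",z)
m=(np.degrees(q[4]-q[5])+60)%120-60
print("turn needed about +z deg",m,"az",np.degrees(q[3]))
np.savez('fit.npz',c=q[:3]+q[6]*x*0,z=z,off=q[6]*x+q[7]*y,turn=m)
# bottle
b=tri([ray(P["top"],204,262.5),ray(P["scene"],*s((685,225)))]);print("cap",b)
E
python3 fit.py
```

```text
0.8474722998277878 (0, 1, 2) [ 5.65941e+02  6.21830e+01  1.22701e+02  3.51600e+00  1.50300e+00
  3.22000e-01 -1.02000e-01 -2.69000e-01  1.35000e-01 -4.90000e-02
  2.69000e-01]
[ 0.1  0.1  0.4 -0.3  0.4  0.1 -0.2  0.4  0.  -0.1  0.3  0.3 -0.1 -0.1
 -0.2 -0.1 -0.6 -0.2 -0.2 -0.3  0.3  0.2 -0.2  0.  -0.1 -0.3  0.1 -0.
  0.1]
z [-0.43691712 -0.17177594  0.88294759]
turn needed about +z deg -52.358755971504195 az 201.46249531878956
cap [0.53191304 0.23507455 0.15714012]
```

```bash
cat > goal.py <<'E'
from h import *
from scipy.spatial.transform import Rotation as Rot
q=np.array([565.941,62.183,122.701,3.516,1.503,.322]); TURN=-52.36
az,ln=q[3],np.radians(28)
z=np.array([np.sin(ln)*np.cos(az),np.sin(ln)*np.sin(az),np.cos(ln)])
x=np.cross([0,1,0],z);x/=np.linalg.norm(x);y=np.cross(z,x);c=q[:3]
def Rt(k,rem):   # finger line 30+60k deg from stud after remaining turn
    a=q[4]+np.radians(30+60*k-rem); yt=np.cos(a)*x+np.sin(a)*y; zt=-z
    return np.column_stack([np.cross(yt,zt),yt,zt])
def rel(h,R,ox=0,oy=0):
    s=telemetry.get_state(); R0=Rot.from_quat(np.roll(s["orientation"],-1)).as_matrix()
    return np.round(R0.T@(c+h*z-1000*s["tcp_pos"]),1),np.round(Rot.from_matrix(R0.T@R).as_rotvec(),3)
E
python3 - <<'E'
from goal import *
for k in range(6):
    R=Rt(k,TURN); a=np.arctan2(R[1,0],R[0,0]); j6=(0.12-a+np.pi+np.pi)%(2*np.pi)-np.pi
    d,r=rel(150,R); print(k,"J6~",round(j6,2),d,r,np.linalg.norm(r))
E
```

```text
0 J6~ -1.34 [ 487.  -454.3  -23.8] [0.514 0.275 1.998] 2.0813036779864684
1 J6~ -2.29 [ 487.  -454.3  -23.8] [0.269 0.432 0.978] 1.1024831064465341
2 J6~ 2.9 [ 487.  -454.3  -23.8] [ 0.016  0.488 -0.048] 0.49061593940678283
3 J6~ 1.8 [ 487.  -454.3  -23.8] [-0.242  0.453 -1.073] 1.1895805983622967
4 J6~ 0.86 [ 487.  -454.3  -23.8] [-0.504  0.313 -2.093] 2.175461790057458
5 J6~ -0.24 [ 487.  -454.3  -23.8] [ 0.748 -0.024  3.003] 3.0948487846743014
```

Emit:
step_arm([
  [[487,-454,-24],[-0.504,0.313,-2.093],85],
  [[487,-454,-24],[-0.504,0.313,-2.093],85],
  [[487,-454,-24],[-0.504,0.313,-2.093],85],
  [[487,-454,-24],[-0.504,0.313,-2.093],85],
  [[487,-454,-24],[-0.504,0.313,-2.093],85],
  [[487,-454,-24],[-0.504,0.313,-2.093],85],
  [[487,-454,-24],[-0.504,0.313,-2.093],85],
  [[487,-454,-24],[-0.504,0.313,-2.093],85],
], grip_force=50)

```text
clock: 0.77
tcp_pos: [0.3396, -0.2531, 0.243]
orientation: [0.099, 0.793, 0.595, 0.086]
wrist_force: [0.8, 1.0, 0.4]
finger_gap: 0.0848
grip_force: 0.0
```

```bash
python3 - <<'E'
from goal import *
print(rel(150,Rt(4,TURN)),telemetry.get_state()["joint_pos"])
E
```

```text
(array([322.9,  73.5,  13.4]), array([-0.272,  0.17 , -1.125])) [-0.96034091 -0.1729517  -0.48610213  1.06238403  0.17809183  0.91069227]
```

Emit:
step_arm([
  [[323,73,13],[-0.272,0.17,-1.125],85],
  [[323,73,13],[-0.272,0.17,-1.125],85],
  [[323,73,13],[-0.272,0.17,-1.125],85],
  [[323,73,13],[-0.272,0.17,-1.125],85],
  [[323,73,13],[-0.272,0.17,-1.125],85],
  [[323,73,13],[-0.272,0.17,-1.125],85],
  [[323,73,13],[-0.272,0.17,-1.125],85],
  [[323,73,13],[-0.272,0.17,-1.125],85],
])

```text
clock: 1.43
tcp_pos: [0.5013, 0.0361, 0.2556]
orientation: [0.174, 0.404, 0.885, 0.151]
wrist_force: [-0.9, -1.6, 0.1]
finger_gap: 0.0851
grip_force: 0.0
```

```bash
python3 - <<'E'
from goal import *
print(rel(150,Rt(4,TURN)),telemetry.get_state()["joint_pos"])
E
```

```text
(array([ 0.9, -0.6,  0. ]), array([-0.039,  0.024, -0.161])) [-0.22254207 -0.18629284 -0.54102266  0.80357555  0.22117056  0.679235  ]
```

Emit:
step_arm([
  [[1,-0.5,0],[-0.039,0.024,-0.161],85],
  [[1,-0.5,0],[-0.039,0.024,-0.161],85],
  [[1,-0.5,0],[-0.039,0.024,-0.161],85],
])

```text
clock: 1.68
tcp_pos: [0.4997, 0.0352, 0.2543]
orientation: [0.181, 0.328, 0.914, 0.159]
wrist_force: [-0.1, 0.3, 0.0]
finger_gap: 0.0855
grip_force: 0.0
```

```bash
python3 - <<'E'
from goal import *
print(rel(150,Rt(4,TURN)),telemetry.get_state()["joint_pos"])
im,p=grab("wrist","w0.png"); np.savez('w0.npz',**p); print(p)
z_=z
print(proj(p,[(c+82*z_)/1000,(c+30*z_)/1000]))
for k in range(3):
    a=.322+k*2*np.pi/3; b=1.503+k*2*np.pi/3
    print(proj(p,[(c+48*(np.cos(a)*x+np.sin(a)*y)+30*z)/1000,(c+95*(np.cos(b)*x+np.sin(b)*y)-2*z)/1000]))
E
```

```text
(array([ 0.1,  1.6, -0.2]), array([-0.002, -0.001, -0.005])) [-0.26195049 -0.18803163 -0.55141503  0.8049956   0.28150521  0.48485847]
{'camera_matrix': array([[338.92343799,   0.        , 279.80805844],
       [  0.        , 338.92343799, 206.10722545],
       [  0.        ,   0.        ,   1.        ]]), 'pose': array([[ 0.54019138, -0.55173475, -0.63543847,  0.38057892],
       [ 0.73523346,  0.67678157,  0.03739601,  0.06155948],
       [ 0.40942036, -0.48739663,  0.77124542,  0.36220742],
       [ 0.        ,  0.        ,  0.        ,  1.        ]])}
[[283.53414312 221.45590979]
 [282.91049363 199.02732282]]
[[333.03238641 226.61138437]
 [371.53044541 122.13324372]]
[[282.87942147 138.87569192]
 [181.12592913 148.81395148]]
[[232.84306693 226.89099669]
 [295.59354243 281.51453908]]
```

View pics/w0.png

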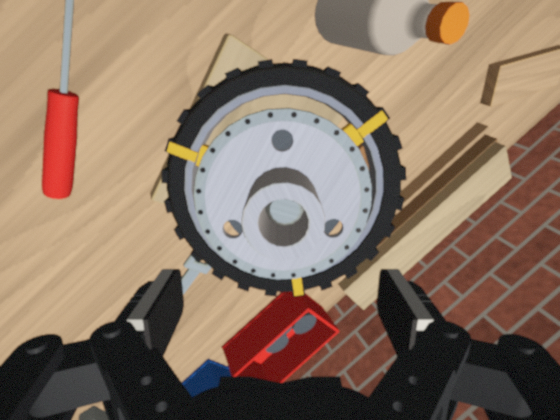

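The wrist view confirms the fit: holes at (333,228), (283,140) and (232,228), bore at (284,222), all within about 1.5 px of the predictions. Next I descend 107 mm and grip.

Emit:
step_arm([
  [[0,1.5,35],[0,0,-0.005],85],
  [[0,1.5,60],[0,0,-0.005],85],
  [[0,1.5,85],[0,0,-0.005],85],
  [[0,1.5,107],[0,0,-0.005],85],
  [[0,1.5,107],[0,0,-0.005],85],
])

```text
clock: 2.15
tcp_pos: [0.5462, 0.0533, 0.1569]
orientation: [0.18, 0.328, 0.914, 0.157]
wrist_force: [-0.6, -0.2, 0.1]
finger_gap: 0.0854
grip_force: 0.0
```

```bash
python3 - <<'E'
from goal import *
s=telemetry.get_state();print(rel(43,Rt(4,TURN)),s["joint_pos"],s["wrist_force"])
E
```

```text
(array([-0.5,  3.1, -2.6]), array([-0.006, -0.003, -0.006])) [-0.18760925 -0.01822779 -0.6590342   0.51302558  0.24978167  0.55560922] [-0.58667654 -0.20739651  0.05355968]
```

Emit:
step_arm([
  [[0,2,-2],[0,0,0],85],
  [[0,2,-2],[0,0,0],85],
])

```text
clock: 2.32
tcp_pos: [0.5485, 0.0539, 0.1652]
orientation: [0.183, 0.327, 0.913, 0.158]
wrist_force: [0.1, -0.8, 1.1]
finger_gap: 0.0851
grip_force: 0.0
```

```bash
python3 - <<'E'
from goal import *
s=telemetry.get_state();print(rel(43,Rt(4,TURN)),s["qvel"])
E
```

```text
(array([ 2.6, -2. ,  3.6]), array([-0.001,  0.003, -0.003])) [-0.00339965 -0.01907007  0.01124021 -0.01148265  0.00116769 -0.00844235]
```

Emit:
step_arm([
  [[0,0,0],[0,0,0],85],
  [[0,0,0],[0,0,0],85],
])

```text
clock: 2.48
tcp_pos: [0.5488, 0.0539, 0.1658]
orientation: [0.184, 0.327, 0.913, 0.158]
wrist_force: [-1.2, -0.8, -0.3]
finger_gap: 0.0848
grip_force: 0.0
```

```bash
python3 - <<'E'
from goal import *
s=telemetry.get_state();print(rel(43,Rt(4,TURN)),s["qvel"])
im,p=grab("wrist","w1.png");print(proj(p,[(c+82*z)/1000]))
s=telemetry.get_state();print(rel(43,Rt(4,TURN)),s["qvel"])
cv2.imwrite('pics/w1c.png',im[150:420,:,::-1])
E
```

```text
(array([ 3. , -2.3,  3.9]), array([-0.   ,  0.004, -0.002])) [-0.00011903  0.00228809 -0.00657221 -0.00540998 -0.00049232 -0.002341  ]
[[275.69732344 311.39810947]]
(array([ 2.8, -2.2,  3.8]), array([-0.001,  0.004, -0.002])) [ 0.00308487  0.00230952 -0.00489343 -0.00219898  0.00136911  0.00091874]
```

View pics/w1c.png

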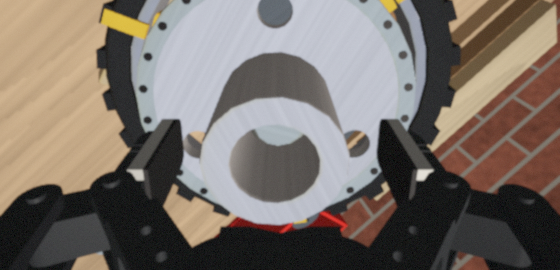

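The bore centre is at (275,313), predicted (276,311), so the calibration holds. I'll nudge (3,-2,4) and close.

Emit:
step_arm([
  [[3,-2,4],[0,0,0],85],
  [[3,-2,4],[0,0,0],85],
  [[3,-2,4],[0,0,0],50],
  [[3,-2,4],[0,0,0],50],
  [[3,-2,4],[0,0,0],50],
  [[3,-2,4],[0,0,0],50],
  [[3,-2,4],[0,0,0],50],
  [[3,-2,4],[0,0,0],50],
], grip_force=40)

```text
clock: 3.2
tcp_pos: [0.5469, 0.0559, 0.1594]
orientation: [0.183, 0.326, 0.914, 0.159]
wrist_force: [-2.4, 0.7, 5.9]
finger_gap: 0.0549
grip_force: 41.6
```

```bash
python3 - <<'E'
from goal import *
s=telemetry.get_state();print(rel(43,Rt(4,TURN)),rel(43,Rt(4,0)),s["wrist_force"],s["ft_torque"],s["finger_gap"])
E
```

```text
(array([-1.2, -0.2, -1.2]), array([-0.001,  0.002, -0.002])) (array([-1.2, -0.2, -1.2]), array([0.   , 0.002, 0.912])) [-2.39012307  0.7061212   5.87429393] [0.34193793 0.49307019 0.28559468] 0.05493125504266469
```

Emit:
step_arm([
  [[0,0,0],[0,0,0.115],50],
  [[0,0,0],[0,0,0.23],50],
  [[0,0,0],[0,0,0.345],50],
  [[0,0,0],[0,0,0.46],50],
  [[0,0,0],[0,0,0.575],50],
  [[0,0,0],[0,0,0.69],50],
  [[0,0,0],[0,0,0.805],50],
  [[0,0,0],[0,0,0.912],50],
])

```text
clock: 3.87
tcp_pos: [0.5481, 0.0567, 0.1599]
orientation: [0.094, 0.697, 0.675, 0.225]
wrist_force: [6.0, 6.2, -2.3]
finger_gap: 0.0552
grip_force: 43.1
```

Emit:
step_arm([
  [[0,0,0],[0,0,0],50],
  [[0,0,0],[0,0,0],50],
])

```text
clock: 4.03
tcp_pos: [0.5482, 0.0564, 0.1599]
orientation: [0.095, 0.695, 0.677, 0.224]
wrist_force: [5.3, 4.0, -0.5]
finger_gap: 0.055
grip_force: 43.2
```

```bash
python3 - <<'E'
from goal import *
s=telemetry.get_state();print(rel(43,Rt(4,0)),s["wrist_force"],s["ft_torque"],s["finger_gap"])
im,p=grab("wrist","w2.png")
cv2.imwrite('pics/w2.png',cv2.resize(im[60:420,:,::-1],None,fx=1.4,fy=1.4,interpolation=cv2.INTER_CUBIC))
E
```

```text
(array([-1.4, -0.5, -1.5]), array([ 0.003, -0.   ,  0.001])) [ 5.27413178  3.98865645 -0.4749966 ] [ 0.82586883 -0.53232073  0.28773424] 0.055028054713929166
```

View pics/w2.png

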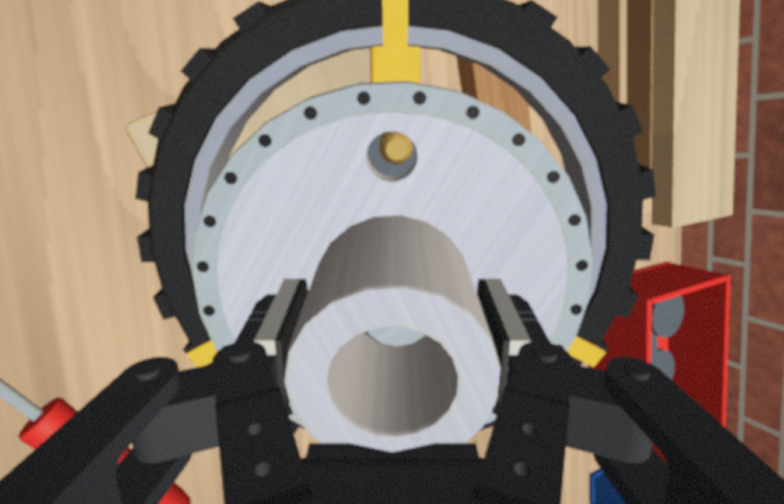

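```bash
python3 - <<'E'
from goal import *
p=imaging.camera_params("wrist"); b=1.503
f=lambda X:np.round((proj(p,X/1000)[0]-[0,60])*1.4)
for k in range(3):
    d=np.cos(b+k*2*np.pi/3)*x+np.sin(b+k*2*np.pi/3)*y
    print(f(c+48*d+22*z),f(c+48*d+30*z),f(c+95*d-2*z))
print(f(c+82*z))
E
```

```text
[391. 147.] [391. 152.] [391.   7.]
[285. 329.] [280. 340.] [210. 344.]
[497. 329.] [501. 340.] [571. 344.]
[391. 377.]
```

The stud tip shows in the hole at (397,149) against a hole centre of (393,156). A further +0.025 rad or so is needed; I'll make that turn while pressing in.

Emit:
step_arm([
  [[-1,0,0],[0,0,0.026],50],
  [[-1,0,0],[0,0,0.026],50],
  [[-1,0,3],[0,0,0.026],50],
  [[-1,0,6],[0,0,0.026],50],
  [[-1,0,8],[0,0,0.026],50],
  [[-1,0,8],[0,0,0.026],50],
])

```text
clock: 4.58
tcp_pos: [0.5523, 0.0571, 0.153]
orientation: [0.092, 0.703, 0.668, 0.226]
wrist_force: [7.0, 6.9, -1.2]
finger_gap: 0.0552
grip_force: 43.3
```

```bash
python3 - <<'E'
from goal import *
s=telemetry.get_state();print(rel(43,Rt(4,0)),s["wrist_force"],s["ft_torque"],s["finger_gap"])
E
```

```text
(array([-0.8, -1.1, -9.4]), array([ 0.004, -0.001, -0.024])) [ 6.98772813  6.94845856 -1.18886817] [ 0.96068632 -0.78959785  0.42396619] 0.05519339278696746
```

Emit:
step_arm([
  [[0,0,4],[0,0,0],50],
  [[0,0,8],[0,0,0],50],
  [[0,0,11],[0,0,0],50],
  [[0,0,13],[0,0,0],50],
  [[0,0,15],[0,0,0],50],
  [[0,0,16],[0,0,0],50],
  [[0,0,16],[0,0,0],50],
])

```text
clock: 5.17
tcp_pos: [0.5585, 0.0596, 0.141]
orientation: [0.093, 0.703, 0.668, 0.226]
wrist_force: [-14.1, 2.7, 23.2]
finger_gap: 0.055
grip_force: 46.1
```

```bash
python3 - <<'E'
from goal import *
s=telemetry.get_state();print(rel(43,Rt(4,0)),s["wrist_force"],s["wrist_force"]@z,s["ft_torque"],s["finger_gap"])
E
```

```text
(array([ -1. ,  -1.3, -23.2]), array([ 0.005, -0.   , -0.024])) [-14.11382135   2.69508086  23.20538325] 26.193419628710597 [0.92114449 1.27710336 0.82687524] 0.05495590192856635
```

The disc has gone down 22 mm and now meets 26 N, so it is seated. I'll release and retract.

Emit:
step_arm([
  [[0,0,-2],[0,0,0],75],
  [[0,0,-2],[0,0,0],75],
  [[0,0,-2],[0,0,0],75],
  [[0,0,-2],[0,0,0],75],
  [[0,0,-15],[0,0,0],80],
  [[0,0,-45],[0,0,0],80],
  [[0,0,-80],[0,0,0],80],
  [[0,0,-110],[0,0,0],80],
])

```text
clock: 5.83
tcp_pos: [0.5079, 0.0399, 0.235]
orientation: [0.091, 0.705, 0.667, 0.223]
wrist_force: [0.5, -0.5, 0.2]
finger_gap: 0.08
grip_force: 0.0
```

Emit:
step_arm([
  [[0,0,-10],[0,0,0],80],
  [[0,0,-10],[0,0,0],80],
  [[0,0,-10],[0,0,0],80],
])

```text
clock: 6.08
tcp_pos: [0.5049, 0.0379, 0.2435]
orientation: [0.092, 0.705, 0.667, 0.224]
wrist_force: [-0.0, -0.1, -0.9]
finger_gap: 0.0799
grip_force: 0.0
```

```bash
python3 - <<'E'
from goal import *
s=telemetry.get_state();print(s["clock"],s["wrist_force"])
a,p=grab("scene","s3.png"); b,pw=grab("wrist","w3.png")
a=cv2.resize(a[150:300,180:380],None,fx=2,fy=2,interpolation=cv2.INTER_CUBIC)
cv2.imwrite('pics/f.png',np.hstack([a,cv2.resize(b,(400,300))])[:,:,::-1])
print((proj(p,[(c+h*z)/1000 for h in(60,82)])-[180,150])*2, proj(pw,[(c+h*z)/1000 for h in(60,82)])/1.4)
E
```

```text
6.0833 [-0.03180756 -0.1334187  -0.92209569]
[[143.78787713  42.85791229]
 [144.64444628  18.13708168]] [[202.32177109 153.63067844]
 [202.53613152 162.03074059]]
```

View pics/f.png

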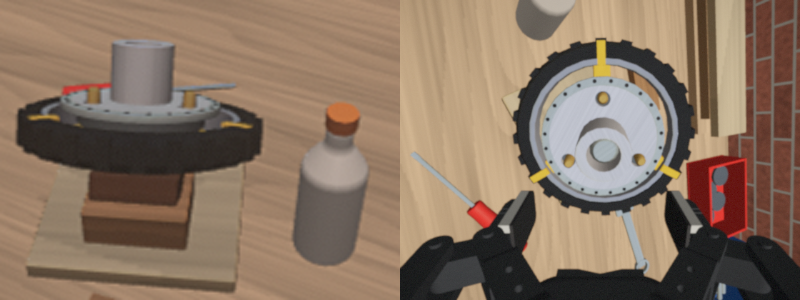

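The scene view shows the barrel top at row 43, matching the seated prediction of 42.9. The studs stand through all three holes (wrist view: (603,98), (569,160), (638,160)), and the bottle is upright. I'll hand it in.

```bash
python3 -c "
from workcell import env; print(env.hand_in())"
```

```text
the job is handed in; nothing more can be done
None
```

The brake disc is turned about 54 degrees onto its three studs and pushed home against the hub face. It is released with the gripper clear and the glue bottle still standing. I handed the job in at about 6 s of the 32 s allowed; no verdict was returned.

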